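# Lid on the coffee grinder, then hold it down to grind

### The job

Run the little blade grinder: lift the teaspoon out of the beans and leave it standing in the glass tumbler, then fit the lid on the grinder with its ear in the switch slot. Press the lid fully home and keep it pressed with a steady push of about 15 N (between 10 and 20) for a good three seconds, and finish while still holding it down: do not let go. Leave the tumbler standing and do not shift the cup, the tea box or the matchbox.

Things in the scene. Friction and masses are not known exactly. Their poses are not given: they have to be found in the camera images.
- coffee_grinder: steel blade coffee grinder with black trim, fixed, upright, 92 mm across. Origin: centre of its underside; z up, its front (switch side) faces its own -x. A flat ring ledge (outer radius 45 mm) lies 90 mm above the origin; inside it the thin steel bowl rim (outer radius 32, inner 29 mm) rises to 104 mm. Beans fill the bowl to about 69 mm
- grinder_ledge (a point): centre of the ledge plane, 90 mm above the grinder's origin. The lid is fully home when its origin is here and its x axis lies along the grinder's x axis: its skirt drops round the bowl rim (3 mm play all round) onto the ledge and its ear enters the slot and pushes the switch. Laid on but not pressed, it rides level on springs, 5 mm above home
- grinder_switch (a joint): travel of the grinder's spring switch (m): 0 = up, 0.005 = pressed by a lid that is fully home; from 0.0033 the grinder runs. Two sprung rubber buffers in the back of the ledge (8 mm pins, also 5 mm proud) keep the lid level; against all three springs it takes about 5 N on the lid to start and 12 N to bring it home; any further push goes into the rigid ledge
- switch_top (a point): middle of the switch's white top face (10 x 13 mm), 52 mm in front (-x) of the grinder's axis, 95 mm above its origin when up; moves down with the switch. It sits in a slot between two black cheeks 20 mm apart (tops 98 mm above the origin) on a black chin that reaches to x = -60 mm
- grinder_lid: loose lid, 0.1 kg, standing upright on the worktop. Origin: centre of its open underside; z up. Smoked clear skirt, outer radius 39, inner 35 mm, 23 mm high, sloping in to a grey ribbed grip cap of 52 mm diameter, 34 to 64 mm above the origin. A grey ear (14 mm wide, 7 mm high, flush with the underside) sticks out along its own -x to 57 mm from the axis
- lid_cap (a point): centre of the top of the lid's grip cap, 64 mm above the lid's origin
- lid_ear (a point): underside of the lid's ear, 52 mm from the lid's axis along its -x; comes onto switch_top
- teaspoon: steel teaspoon, 132 mm long, 28 mm wide at its bowl, 0.02 kg. Origin: middle of its length, on its back; x runs from handle to bowl tip, y across, z out of its hollow side. At first it stands tip down in the beans (tip 50 mm above the grinder's origin), its back leaning on the bowl rim towards the grinder's own -y, 22 degrees from upright; it lifts out freely
- spoon_handle (a point): point to hold the spoon by: 18 mm from the end of its handle, where it is 12 mm wide (along its y) and 4 mm thick; about 150 mm above the worktop at the start
- spoon_tip (a point): tip of the spoon's bowl, 114 mm from spoon_handle
- tumbler: loose clear glass tumbler, 93 mm high, 0.22 kg; origin: centre of its underside, z up. Mouth 81 mm outside, 76 mm inside, narrowing to 55 mm inside at its floor, which is 11 mm above the origin
- tumbler_rim (a point): centre of the tumbler's mouth
- espresso_cup: small striped espresso cup with a handle, 60 mm across, 49 mm high, loose bystander; origin: centre of its underside
- tea_box: pale cardboard box of tea, 68 x 142 x 82 mm, loose bystander; origin: centre of its underside
- matchbox: red kitchen matchbox, 64 x 110 x 24 mm, loose bystander; origin: centre of its underside

How it is judged:
By the outcome, as a careful person would: the job done as asked, in the order asked, and still so for the second after the job is handed in, while the arm keeps its last pose, push and grip.
It also fails if it takes over 67 s, if anything falls off the work surface, if the arm or the gripper's body presses on something with over 40 N, if the wrist force passes 120 N, or if a joint passes its speed limit or range.

### The arm

A 7-joint arm with a two-finger parallel gripper is mounted at the origin on a cart in front of the work surface, level with it; the furniture and walls round the work are solid. World frame = base frame: x ahead of the robot, y to its left, z up, the work surface at z = 0. Lengths are in m, angles in rad, forces in N, time in s.
With the tool pointing down it reaches from about 0.425 to 0.875 m from the base axis. Payload 4.7 kg.
Tool frame: the origin (TCP) lies midway between the tips of the shut fingers; the grasp point (between the pads) lies 19 mm behind it (arm.hold_point_z is the distance from the TCP to the grasp point, in m); z points along the fingers, y is the line along which they close (so a half turn about z gives the same grasp; the last joint's range is limited). The gripper opens to 87 mm and grips with 3 to 60 N. Pads are 19 mm wide; open, the fingers measure 117 mm over their backs; the gripper's body (75 mm by 190 mm) begins 51 mm behind the grasp point.
Start: joints at [1.31, 0.321, -0.07, 1.45, 0.023, 1.371, -0.057], TCP at [0.176, -0.626, 0.223] pointing down, gripper open.
Joint ranges: [-2.86, 2.86], [-0.3, 2.09], [-1.38, 1.24], [0.06, 2.45], [-1.56, 4.7], [0.09, 2.05], [-2.69, 2.69]. Speed limits (rad/s): [2.57, 2.57, 3.14, 3.14, 3.14, 3.14, 3.14].

### API

Orientations are given as a rotation vector (axis times angle).
In Python, from station import arm, camera, camera_info, find_in, masks_of gives the robot as it stands.
- The arm moves only by the shell command python3 -m handwheel 'ROWS' [OPENING] [FORCE]. ROWS is JSON, one flat list of numbers, 6 for each row, row after row: the shift along the tool's x, y, z in m, then the turn, a rotation vector about the tool's x, y, z in degrees. A call has exactly 5 rows; each row shifts and turns the commanded pose from where the row before left it, along the tool's axes as they then stand; what a row does not reach is not made up. A row lasts 1/12 s, in which the tool goes at most 41.7 mm and 7.16 degrees, less where a joint would pass 70% of its speed; a pose out of reach is approached as far as the arm can. A call with a gripper value outside its range is refused whole. OPENING is the finger opening in m, from 0 to 0.087, set as the call begins (- or left out, the last holds). The fingers move at their own pace and stop on an object; FORCE is the grip in N (left out, the last holds). Time passes only in rows, so rows that do not move let the fingers close, or fill a call up. It gives the time, the measured TCP pose, the force, the opening and the grip force at its end, in the units of the state.
- arm.observe(): the state, without advancing time (a new reading comes with each control period).
- camera(name): name is "scene" or "side" or "wrist"; returns the picture (420x560x3 uint8, red, green, blue); there is no depth.
- camera_info(name): a dict with "mtx" (3x3 intrinsics, pixels), "world_to_cam" (4x4, takes a point from world to camera coordinates); the wrist camera has in their place "hand_eye" (4x4, takes a point from camera to tool coordinates, whose origin is the TCP and whose axes are the flange's). Camera axes: x right, y up, looking along -z (the intrinsics and any distortion apply to the point x, -y, -z); pixel columns grow to the right and rows downward; lengths in m; the calibration is good to about 2 mm. A picture is of the moment at which its call begins: read the wrist's pose just before it. camera_info takes no time and is no camera call.
- arm.job_done(): hands the job in; it is judged then, once.
Trained networks look in the newest picture that a camera, given by its name, has taken for a name from the list of things; names that differ only in an ending like _2 or _b are one class to them, and where a whole thing is asked for, a point or a joint stands for the part that bears it (a point fixed in the world has none). Each returns a list of dicts, best first, with "p" (0 to 1); they miss things now and then, are a little off and sometimes report something else, mostly with a low value. They report only what shows in the picture. A call takes as long as a camera call.
- find_in(camera, label): "extent" ([left, top, right, bottom] in pixels, round what is visible of it).
- masks_of(camera, label): "pixels" (420x560 bool, what is visible of it) and "extent" ([left, top, right, bottom] in pixels, round what is visible of it).
The state is a dict: "t": time; "joints": joint angles; "qvel": joint speeds; "effort": joint torques, N m; "tool_pos": TCP position; "ee_rot": TCP orientation; "ft_force": force on the tool from outside, world axes, zero at the start; "wrist_torque": the same for the moment, N m; "width": finger opening in m; "finger_force": force on a finger pad.
Only numpy, scipy, OpenCV 4.12 (cv2) and the standard library are available. Lean on these libraries where they do the work, as an engineer would, in place of code of your own. Each camera call takes 0.05 s, during which the arm holds its last target. There are 200 camera calls.

## Working session

There is one attempt and no reset: what is moved stays moved. The work goes in short steps, Python scripts to look and compute and a shell command to move; the robot and the scene stay as the last step left them, time stands still between calls to the robot, and variables do not carry over. Pictures are saved under pics/ and viewed, at most 10 in all, crops included, and the job is handed in when it is done.

```bash
mkdir -p pics; ls; cat > look.py <<'E'
import sys,cv2,numpy as np
from station import arm,camera,camera_info,find_in,masks_of
E
python3 - <<'E'
from look import *
print(arm.observe())
for c in ["scene","side"]:
    im=camera(c); cv2.imwrite(f"pics/{c}0.png",im[:,:,::-1])
    i=camera_info(c); print(c,{k:np.round(v,4).tolist() if not isinstance(v,str) else v for k,v in i.items()})
    for l in ["coffee_grinder","grinder_lid","teaspoon","tumbler","espresso_cup","tea_box","matchbox","lid_ear","lid_cap","switch_top"]:
        print(l,[(r["extent"],round(r["p"],2)) for r in find_in(c,l)[:2]])
E
```

```text
pics
{'t': 0.0, 'joints': array([ 1.3101229 ,  0.32183714, -0.07007518,  1.45171719,  0.022576  ,
        1.37079549, -0.05690161]), 'qvel': array([ 0.00110739, -0.00052855, -0.00056003, -0.0005728 , -0.00101951,
       -0.00069564,  0.00041222]), 'effort': array([ 3.65706876e-05, -4.91291964e+01, -4.04178165e-01, -3.12527025e+01,
       -6.39840262e-02,  4.38999385e-02,  1.56584319e-04]), 'tool_pos': array([ 0.17616157, -0.625076  ,  0.22143107]), 'ee_rot': array([-3.11006566e+00, -4.30015907e-01,  5.47712657e-04]), 'ft_force': array([-0.4242282 , -0.22604742, -0.4452894 ]), 'wrist_torque': array([ 0.03939499,  0.02924664, -0.00877132]), 'finger_force': 0.0, 'width': 0.08668470098879306}
scene {'mtx': [[451.0824, 0.0, 281.9454], [0.0, 451.0824, 214.722], [0.0, 0.0, 1.0]], 'world_to_cam': [[-0.7098, -0.7041, -0.0216, 0.2904], [0.3797, -0.4083, 0.8301, -0.3691], [-0.5933, 0.581, 0.5571, -0.5768], [0.0, 0.0, 0.0, 1.0]]}
coffee_grinder [([254.6, 212.9, 303.9, 272.8], 0.59)]
grinder_lid [([326.0, 198.0, 372.0, 234.0], 0.79), ([207.8, 252.8, 250.0, 312.4], 0.51)]
teaspoon [([282.2, 187.1,
[... 607 characters left out ...]
, [0.0, 0.0, 0.0, 1.0]]}
coffee_grinder [([261.9, 293.7, 303.0, 337.5], 0.7), ([250.1, 210.5, 295.3, 267.0], 0.68)]
grinder_lid [([263.1, 294.4, 305.8, 333.8], 0.76), ([305.4, 155.2, 354.0, 202.5], 0.2)]
teaspoon [([272.3, 217.5, 277.7, 226.3], 0.36)]
tumbler [([243.6, 175.9, 277.9, 221.6], 0.94)]
espresso_cup [([307.7, 195.8, 336.6, 223.9], 0.58), ([304.1, 156.5, 354.9, 202.1], 0.2)]
tea_box [([249.2, 213.0, 295.3, 265.8], 0.66), ([303.5, 154.4, 356.4, 203.2], 0.65)]
matchbox [([189.0, 260.8, 223.5, 306.4], 0.92)]
lid_ear [([263.0, 294.2, 302.5, 337.2], 0.74), ([303.7, 154.8, 353.8, 200.6], 0.18)]
lid_cap [([262.5, 295.8, 303.9, 338.1], 0.9)]
switch_top [([242.4, 179.1, 275.7, 220.0], 0.5)]
```

```bash
python3 - <<'E'
import cv2,numpy as np
a=cv2.imread("pics/scene0.png")[170:330,90:390]; b=cv2.imread("pics/side0.png")[140:350,170:370]
a=cv2.resize(a,None,fx=1.3333*1.3,fy=1.3333*1.3,interpolation=cv2.INTER_CUBIC)
cv2.imwrite("pics/a.png",cv2.resize(cv2.imread("pics/scene0.png")[170:330,90:390],(800,427),interpolation=cv2.INTER_CUBIC))
cv2.imwrite("pics/b.png",cv2.resize(b,(571,600),interpolation=cv2.INTER_CUBIC))
E
```

```text
(no output)
```

View pics/a.png

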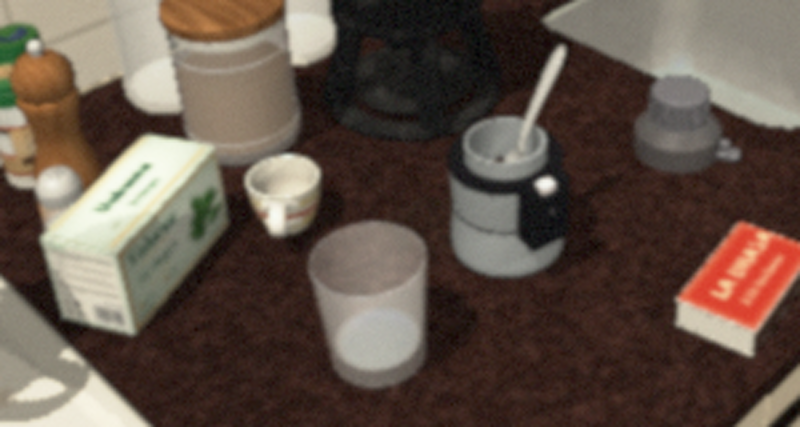

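View pics/b.png

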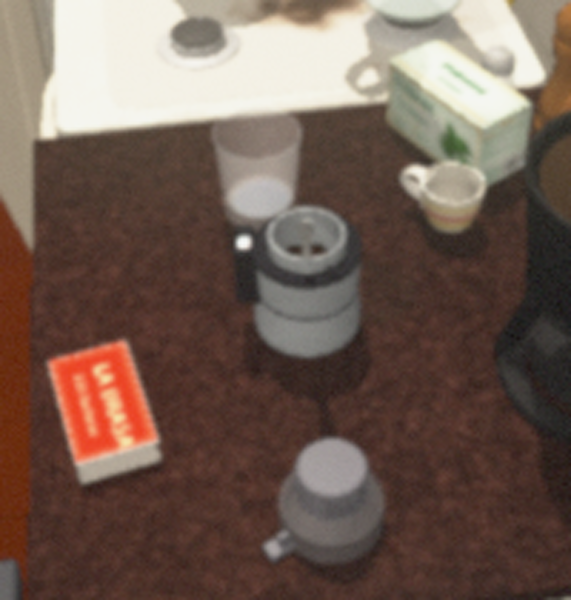

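The scene view shows the grinder rim centred at about (279,224), the switch at (294,239), the spoon end at (300,188), the lid cap at (345,204) and the tumbler mouth at (228,268). The side view shows the rim at (277,223), the switch at (255,225), the lid cap at (287,303) and the ear at (265,332).

```bash
cat >> look.py <<'E'
def P(c):
    i=camera_info(c); return i["mtx"]@np.diag([1,-1,-1])@i["world_to_cam"][:3]
def tri(a,b):
    X=cv2.triangulatePoints(P("scene"),P("side"),np.float64(a).reshape(2,1),np.float64(b).reshape(2,1))[:,0]; return X[:3]/X[3]
def ray(c,uv,z):
    p=P(c); A=np.c_[p[:,0],p[:,1],-np.array([*uv,1.])]
    return np.linalg.solve(A,-(p[:,2]*z+p[:,3]))[:2]
def proj(c,X):
    q=P(c)@np.r_[X,1]; return q[:2]/q[2]
S=lambda u,v:(90+u*300/800,170+v*160/427)
D=lambda u,v:(170+u*200/571,140+v*210/600)
E
python3 - <<'E'
from look import *
np.set_printoptions(precision=4,suppress=True)
for n,a,b in [("rim",(505,146),(306,238)),("switch",(545,185),(243,242)),("cap",(680,92),(333,467)),("ear",(730,152),(272,548)),("tumrim",(368,262),(257,134))]:
    X=tri(S(*a),D(*b)); print(n,X,"res",proj("scene",X)-S(*a),proj("side",X)-D(*b))
print("ray rim z.104",ray("scene",S(505,146),.104),ray("side",D(306,238),.104))
print("switch .095",ray("scene",S(545,185),.095),ray("side",D(243,242),.095))
print("cap .064",ray("scene",S(680,92),.064),ray("side",D(333,467),.064))
print("ear tip .0035",ray("scene",S(738,155),.0035),ray("side",D(268,550),.0035))
print("tum .093",ray("scene",S(368,262),.093),ray("side",D(257,134),.093))
print("tumfloor .011",ray("scene",S(378,340),.011))
print("spoon end")
for z in (.15,.16,.17): print(z,ray("scene",S(561,48),z))
print("cup",ray("scene",S(284,185),.049),"box top",[ray("scene",S(*q),.082) for q in [(45,232),(127,268),(217,148),(145,137)]])
print("matchbox",[ray("scene",S(*q),.024) for q in [(678,300),(757,333),(745,222)]])
E
```

```text
rim [ 0.5557 -0.142   0.0963] res [-0.3763 -0.2671] [-0.3589  0.3318]
switch [ 0.5042 -0.1322  0.0906] res [-0.596  -0.3866] [-0.551   0.4664]
cap [ 0.5407 -0.3433  0.0587] res [-0.6889 -0.3958] [-0.8771  0.6621]
ear [ 0.4944 -0.3647  0.0036] res [0.1552 0.0754] [ 0.199  -0.1305]
tumrim [0.5355 0.0137 0.0877] res [-0.5386 -0.4083] [-0.4072  0.4008]
ray rim z.104 [ 0.5465 -0.1342] [ 0.5554 -0.1492]
switch .095 [ 0.4984 -0.1278] [ 0.5053 -0.1355]
cap .064 [ 0.5334 -0.3363] [ 0.542  -0.3459]
ear tip .0035 [ 0.4869 -0.3659] [ 0.4908 -0.366 ]
tum .093 [0.5287 0.0174] [0.536  0.0084]
tumfloor .011 [0.5352 0.0119]
spoon end
0.15 [ 0.5622 -0.2141]
0.16 [ 0.5507 -0.2016]
0.17 [ 0.5392 -0.1892]
cup [ 0.6954 -0.027 ] box top [array([0.7383, 0.1514]), array([0.6582, 0.1307]), array([0.7363, 0.0039]), array([0.7929, 0.0355])]
matchbox [array([ 0.3945, -0.1607]), array([ 0.3322, -0.1722]), array([ 0.4126, -0.2698])]
```

```bash
cat >> look.py <<'E'
from scipy.spatial.transform import Rotation as Ro
np.set_printoptions(precision=4,suppress=True)
def frame(y,z):
    z=np.array(z,float)/np.linalg.norm(z); y=np.array(y,float); y-=z*(y@z); y/=np.linalg.norm(y)
    return np.c_[np.cross(y,z),y,z]
def go(pos,R=None):
    "turn in place first (deg, tool), then shift along the turned tool's axes"
    s=arm.observe(); R0=Ro.from_rotvec(s["ee_rot"]).as_matrix(); R=R0 if R is None else R
    print("t",round(s["t"],2),"at",s["tool_pos"],"turn",Ro.from_matrix(R0.T@R).as_rotvec(degrees=True).round(2),
      "shift mm",(1000*R.T@(np.array(pos)-s["tool_pos"])).round(1),"F",s["ft_force"].round(1),"w",round(s["width"],4),round(s["finger_force"],1))
def wproj(X,s=None):
    s=s or arm.observe(); i=camera_info("wrist"); T=np.eye(4); T[:3,:3]=Ro.from_rotvec(s["ee_rot"]).as_matrix(); T[:3,3]=s["tool_pos"]
    c=np.linalg.inv(T@i["hand_eye"])@np.r_[X,1]; q=i["mtx"]@(c[:3]*[1,-1,-1]); return q[:2]/q[2]
def wray(uv,z,s=None):
    s=s or arm.observe(); i=camera_info("wrist"); T=np.eye(4); T[:3,:3]=Ro.from_rotvec(s["ee_rot"]).as_matrix(); T[:3,3]=s["tool_pos"]
    M=T@i["hand_eye"]; d=M[:3,:3]@(np.linalg.inv(i["mtx"])@[*uv,1.]*[1,-1,-1]); return (M[:3,3]+d*(z-M[2,3])/d[2])
E
python3 - <<'E'
from look import *
a=np.radians(-10); gy=np.array([-np.sin(a),np.cos(a),0]); t=np.radians(22)
d=gy*np.sin(t)+[0,0,-np.cos(t)]
H=np.array([.544,-.19,.152])
R=frame(-gy,d)
go(H+.019*d-.10*d,R)
i=camera_info("wrist");print(i["hand_eye"],i["mtx"])
E
```

```text
t 1.1 at [ 0.1763 -0.6257  0.2226] turn [21.63  4.94 25.43] shift mm [ 286.4 -430.5  169.1] F [-0.1  0.3 -0.7] w 0.0869 0.0
[[ 0.0006  0.9687  0.2481  0.0686]
 [ 1.     -0.001   0.0011 -0.001 ]
 [ 0.0013  0.2481 -0.9687 -0.1625]
 [ 0.      0.      0.      1.    ]] [[315.3034   0.     282.6999]
 [  0.     315.3034 202.7253]
 [  0.       0.       1.    ]]
```

```bash
R='[0.0306,-0.0195,0,0,0,0, 0.0306,-0.0195,0,0,0,0, 0.0306,-0.0195,0,0,0,0, 0.0306,-0.0195,0,0,0,0, 0.0306,-0.0195,0,0,0,0]'
python3 -m handwheel '[0.0306,-0.0195,0,0,0,0, 0.0306,-0.0195,0,0,0,0, 0.0306,-0.0195,0,0,0,0, 0.0306,-0.0195,0,0,0,0, 0.0306,-0.0195,0,0,0,0]' 0.05 10
python3 -m handwheel '[0.0306,-0.0195,0,0,0,0, 0.0306,-0.0195,0,0,0,0, 0.0306,-0.0195,0,0,0,0, 0.0306,-0.0195,0,0,0,0, 0.0306,-0.0195,0,0,0,0]'
python3 -m handwheel '[0.0306,-0.0195,0,0,0,0, 0.0306,-0.0195,0,0,0,0, 0.0306,-0.0195,0,0,0,0, 0.0306,-0.0195,0,0,0,0, 0.0306,-0.0195,0,0,0,0]'
python3 -m handwheel '[0,0,0,4.3,1,5.1, 0,0,0,4.3,1,5.1, 0,0,0,4.3,1,5.1, 0,0,0,4.3,1,5.1, 0,0,0,4.3,1,5.1]'
python3 - <<'E'
from look import *
a=np.radians(-10); gy=np.array([-np.sin(a),np.cos(a),0]); t=np.radians(22)
d=gy*np.sin(t)+[0,0,-np.cos(t)]
H=np.array([.544,-.19,.152]);R=frame(-gy,d)
go(H+.019*d-.10*d,R)
s=arm.observe(); im=camera("wrist"); cv2.imwrite("pics/w1.png",cv2.resize(im[:,:,::-1],(800,600)))
G=np.array([.553,-.141,0]);gx=np.array([np.cos(a),np.sin(a),0])
print("pred px (800 scale): rim",wproj(G+[0,0,.104],s)*800/560,"sw",wproj(G-.052*gx+[0,0,.095],s)*800/560,"H",wproj(H,s)*800/560,"end",wproj(H-.018*d,s)*800/560)
print([(r["extent"],r["p"]) for r in find_in("wrist","teaspoon")[:2]],s["tool_pos"].tolist(),s["ee_rot"].tolist())
E
```

```text
t: 1.52
tool_pos: [0.2981, -0.4889, 0.2227]
ee_rot: [3.112, 0.43, 0.0]
ft_force: [0.6, 0.9, 0.4]
width: 0.0615
finger_force: 0.0
t: 1.93
tool_pos: [0.4189, -0.3535, 0.2229]
ee_rot: [3.111, 0.43, 0.0]
ft_force: [0.3, -0.2, -1.3]
width: 0.0503
finger_force: 0.0
t: 2.35
tool_pos: [0.5397, -0.2182, 0.2229]
ee_rot: [3.111, 0.43, 0.001]
ft_force: [0.4, 0.1, -0.9]
width: 0.0502
finger_force: 0.0
t: 2.77
tool_pos: [0.5394, -0.2199, 0.223]
ee_rot: [-2.747, 0.248, -0.05]
ft_force: [-0.1, -0.3, -1.2]
width: 0.0497
finger_force: 0.0
t 2.77 at [ 0.5394 -0.2199  0.223 ] turn [-0.06 -0.19 -0.26] shift mm [-0.6 -1.4 -3.8] F [-0.1 -0.3 -1.2] w 0.0497 0.0
pred px (800 scale): rim [363.5491 277.2376] sw [371.0101 343.8451] H [404.4753 302.7199] end [404.4486 312.3186]
[([269.7, 177.1, 285.5, 220.4], 0.7)] [0.539389111197841, -0.21985400873256167, 0.22302478140056106] [-2.746672842643814, 0.24756606418760863, -0.0502243491676126]
```

View pics/w1.png

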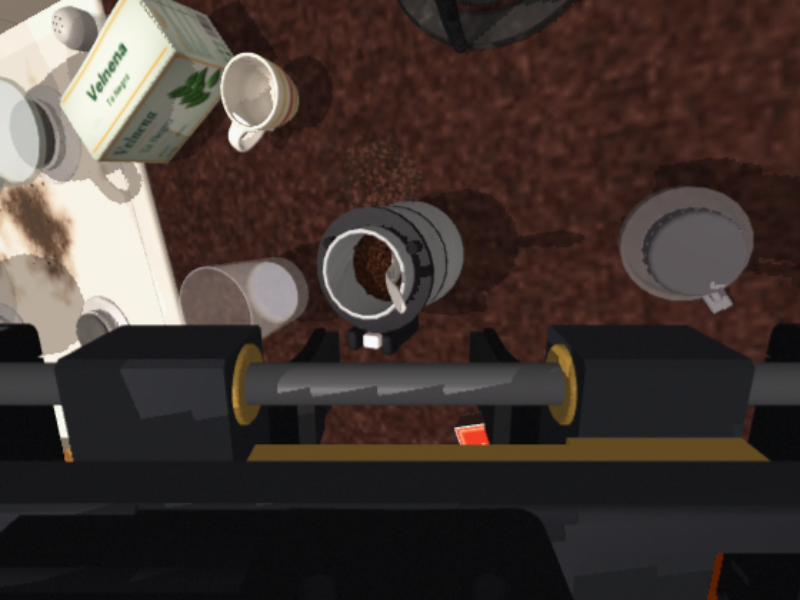

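The wrist view confirms the model: rim centre at (363,274), switch at (373,340), spoon end at (402,312), all within about 4 px of prediction. The lid cap is at (698,248) and its ear tip at (718,299).

```bash
python3 - <<'E'
from look import *
s=dict(tool_pos=np.array([0.539389111197841, -0.21985400873256167, 0.22302478140056106]),ee_rot=np.array([-2.746672842643814, 0.24756606418760863, -0.0502243491676126]))
for n,p,z in [("rim",(363,274),.104),("sw",(373,340),.095),("cap",(698,248),.064),("ear",(720,301),.0035),("spoonend",(402,312),.169),("tumrim",(218,300),.093),("tumfloor",(274,289),.011)]:
    print(n,wray(np.array(p)*.7,z,s))
E
python3 -m handwheel '[-0.0002,-0.0003,0.0192,0,0,0, -0.0002,-0.0003,0.0192,0,0,0, -0.0002,-0.0003,0.0192,0,0,0, -0.0002,-0.0003,0.0192,0,0,0, -0.0002,-0.0003,0.0192,0,0,0]'
python3 -m handwheel '[0,0,0,0,0,0, 0,0,0,0,0,0, 0,0,0,0,0,0, 0,0,0,0,0,0, 0,0,0,0,0,0]' 0 12
python3 -m handwheel '[0,0,0,0,0,0, 0,0,0,0,0,0, 0,0,0,0,0,0, 0,0,0,0,0,0, 0,0,0,0,0,0]'
```

```text
rim [ 0.5553 -0.141   0.104 ]
sw [ 0.5047 -0.1342  0.095 ]
cap [ 0.5432 -0.3436  0.064 ]
ear [ 0.4934 -0.3657  0.0035]
spoonend [ 0.5432 -0.1955  0.169 ]
tumrim [0.5449 0.007  0.093 ]
tumfloor [0.536  0.0154 0.011 ]
t: 3.28
tool_pos: [0.5449, -0.1813, 0.1338]
ee_rot: [-2.753, 0.235, -0.049]
ft_force: [0.0, -0.7, 0.0]
width: 0.0502
finger_force: 0.0
t: 3.7
tool_pos: [0.5451, -0.1837, 0.1353]
ee_rot: [-2.752, 0.242, -0.052]
ft_force: [0.2, 0.4, -0.2]
width: 0.0246
finger_force: 0.0
t: 4.12
tool_pos: [0.5449, -0.182, 0.1347]
ee_rot: [-2.749, 0.241, -0.05]
ft_force: [0.2, 1.4, 3.0]
width: 0.0077
finger_force: 11.7
```

```bash
python3 -m handwheel '[0,0,0,0,0,0, 0,0,0,0,0,0, 0,0,-0.008,0,0,0, 0,0,-0.016,0,0,0, 0,0,-0.02,0,0,0]'
python3 -m handwheel '[0,0,-0.02,0,0,0, 0,0,-0.02,0,0,0, 0,0,-0.02,0,0,0, 0,0,-0.014,0,0,0, 0,0,0,0,0,0]'
python3 - <<'E'
from look import *
a=camera("scene")[120:320,180:380]; b=camera("side")[120:320,180:380]
cv2.imwrite("pics/l1.png",cv2.resize(np.hstack([a,b])[:,:,::-1],(800,400),interpolation=cv2.INTER_CUBIC))
a=np.radians(-8.5); gy=np.array([-np.sin(a),np.cos(a),0]);go([.538,.012,.25],frame(-gy,[0,0,-1]))
E
```

```text
t: 4.53
tool_pos: [0.5405, -0.1972, 0.1736]
ee_rot: [-2.748, 0.24, -0.043]
ft_force: [1.5, 2.4, -0.4]
width: 0.0068
finger_force: 11.5
t: 4.95
tool_pos: [0.5369, -0.2297, 0.2457]
ee_rot: [-2.755, 0.246, -0.054]
ft_force: [-0.4, -1.0, 0.6]
width: 0.0064
finger_force: 11.5
t 5.05 at [ 0.5361 -0.2271  0.2429] turn [-21.8   -0.36  -1.62] shift mm [ -33.5 -236.7   -7.1] F [ 0.4  1.2 -0.1] w 0.0062 11.5
```

View pics/l1.png

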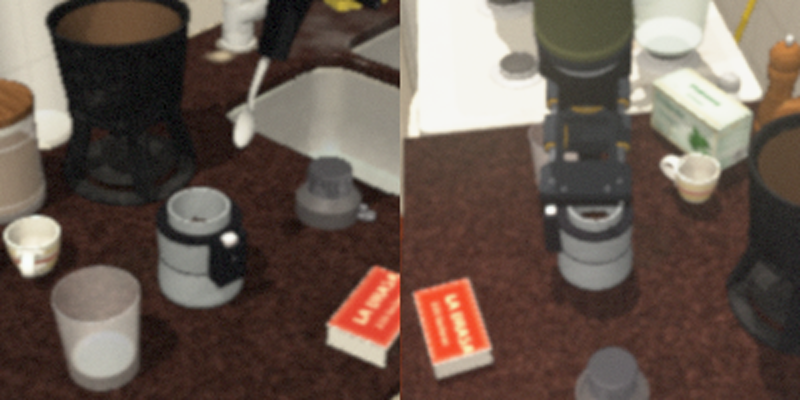

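The spoon is held, hanging with its tip near (118,74) in the scene crop, and the bowl of the grinder is free. Next: to the tumbler.

```bash

python3 -m handwheel '[0,0,0,-4.36,-0.07,-0.3, 0,0,0,-4.36,-0.07,-0.3, 0,0,0,-4.36,-0.07,-0.3, 0,0,0,-4.36,-0.07,-0.3, 0,0,0,-4.36,-0.07,-0.3]'
python3 -m handwheel '[-0.0034,-0.0237,-0.0007,0,0,0, -0.0034,-0.0237,-0.0007,0,0,0, -0.0034,-0.0237,-0.0007,0,0,0, -0.0034,-0.0237,-0.0007,0,0,0, -0.0034,-0.0237,-0.0007,0,0,0]'
python3 -m handwheel '[-0.0034,-0.0237,-0.0007,0,0,0, -0.0034,-0.0237,-0.0007,0,0,0, -0.0034,-0.0237,-0.0007,0,0,0, -0.0034,-0.0237,-0.0007,0,0,0, -0.0034,-0.0237,-0.0007,0,0,0]'
python3 -m handwheel '[0,0,0,0,0,0, 0,0,0,0,0,0, 0,0,0,0,0,0, 0,0,0,0,0,0, 0,0,0,0,0,0]'
python3 - <<'E'
from look import *
a=camera("scene")[100:320,130:330]; b=camera("side")[100:320,180:380]
cv2.imwrite("pics/l2.png",cv2.resize(np.hstack([a,b])[:,:,::-1],(800,440),interpolation=cv2.INTER_CUBIC))
a=np.radians(-8.5); gy=np.array([-np.sin(a),np.cos(a),0]);go([.538,.012,.115],frame(-gy,[0,0,-1]))
m=masks_of("scene","teaspoon")[:1]
for r in m:
    v,u=np.nonzero(r["pixels"]); print(r["extent"],r["p"]); k=v.argmax(); print("low",u[k],v[k],"ray",[(z,ray("scene",(u[k],v[k]),z)) for z in(.14,.15,.16)])
s=arm.observe()["tool_pos"]; print("pred tip scene",proj("scene",s-[0,0,.095]))
E
```

```text
t: 5.47
tool_pos: [0.536, -0.2258, 0.2421]
ee_rot: [3.131, -0.233, -0.002]
ft_force: [0.2, -0.2, 0.1]
width: 0.0066
finger_force: 11.6
t: 5.88
tool_pos: [0.5363, -0.1049, 0.2453]
ee_rot: [-3.132, 0.233, 0.004]
ft_force: [0.3, -0.0, -0.4]
width: 0.0065
finger_force: 11.6
t: 6.3
tool_pos: [0.537, 0.0146, 0.249]
ee_rot: [-3.132, 0.233, 0.003]
ft_force: [-0.3, -0.1, -0.5]
width: 0.0063
finger_force: 11.6
t: 6.72
tool_pos: [0.538, 0.0119, 0.2502]
ee_rot: [-3.132, 0.237, 0.001]
ft_force: [0.2, 0.7, 0.5]
width: 0.0065
finger_force: 11.6
t 6.82 at [0.5382 0.0122 0.2506] turn [-0.07  0.01 -0.15] shift mm [ -0.1   0.3 135.6] F [0.1 0.1 0.4] w 0.0063 11.6
[213.6, 197.1, 227.5, 237.8] 0.72
low 222 238 ray [(0.14, array([0.5567, 0.0031])), (0.15, array([0.5456, 0.0109])), (0.16, array([0.5344, 0.0187]))]
pred tip scene [223.6107 237.5488]
```

View pics/l2.png

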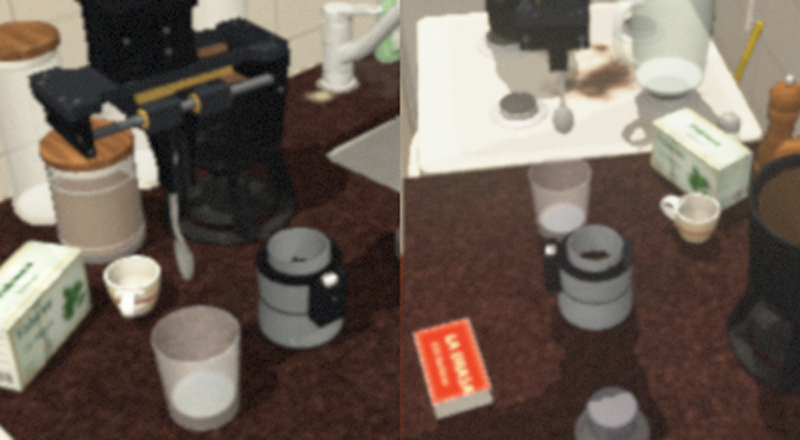

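The spoon hangs upright over the tumbler, with its tip at the predicted pixel (222,238). I'll lower it in.

```bash

python3 -m handwheel '[0,0,0.018,0,0,0, 0,0,0.018,0,0,0, 0,0,0.018,0,0,0, 0,0,0.018,0,0,0, 0,0,0.012,0,0,0]'
python3 -m handwheel '[0,0,0.011,0,0,0, 0,0,0.011,0,0,0, 0,0,0.01,0,0,0, 0,0,0.01,0,0,0, 0,0,0.007,0,0,0]'
python3 -m handwheel '[0,0,0,0,0,0, 0,0,0,0,0,0, 0,0,0,0,0,0, 0,0,0,0,0,0, 0,0,0,0,0,0]' 0.03
python3 -m handwheel '[0,0,0,0,0,0, 0,0,0,0,0,0, 0,0,-0.01,0,0,0, 0,0,-0.018,0,0,0, 0,0,-0.02,0,0,0]'
python3 -m handwheel '[0,0,-0.025,0,0,0, 0,0,-0.025,0,0,0, 0,0,-0.025,0,0,0, 0,0,-0.01,0,0,0, 0,0,0,0,0,0]'
python3 - <<'E'
from look import *
a=camera("scene")[160:320,130:330]; s=arm.observe(); b=camera("wrist")
cv2.imwrite("pics/l3.png",np.hstack([cv2.resize(a,(400,320)),cv2.resize(b,(400,300))[:,:],][0:1]+[np.vstack([cv2.resize(b,(400,300)),np.zeros((20,400,3),np.uint8)])])[:,:,::-1])
# lid: pregrasp yaw with tool y perpendicular to ear
print(s["joints"])
for yaw in (24,26):
    a=np.radians(yaw); lx=np.array([np.cos(a),np.sin(a),0]); ly=np.array([-lx[1],lx[0],0])
    go([.5395,-.343,.16],frame(-ly,[0,0,-1]))
E
```

```text
t: 7.28
tool_pos: [0.5374, 0.013, 0.1651]
ee_rot: [-3.132, 0.235, 0.002]
ft_force: [-0.6, -0.4, -0.9]
width: 0.0064
finger_force: 11.6
t: 7.7
tool_pos: [0.5381, 0.0135, 0.1168]
ee_rot: [-3.131, 0.234, 0.0]
ft_force: [-0.6, 0.1, -0.6]
width: 0.0063
finger_force: 11.6
t: 8.12
tool_pos: [0.5388, 0.0135, 0.1186]
ee_rot: [-3.131, 0.234, -0.003]
ft_force: [-1.0, 0.3, 0.1]
width: 0.028
finger_force: 0.0
t: 8.53
tool_pos: [0.5375, 0.0135, 0.1662]
ee_rot: [-3.131, 0.234, 0.002]
ft_force: [0.7, 0.1, 0.3]
width: 0.0299
finger_force: 0.0
t: 8.95
tool_pos: [0.5398, 0.0136, 0.2541]
ee_rot: [-3.132, 0.234, -0.01]
ft_force: [-0.0, 0.7, 0.8]
width: 0.0302
finger_force: 0.0
[ 0.4631  0.1019 -0.5726  1.6691  0.0553  1.3842 -1.8374]
t 9.05 at [0.5379 0.0133 0.2503] turn [ -0.07  -0.   -32.56] shift mm [-143.4  326.1   90.3] F [ 0.3 -0.2 -0.9] w 0.0299 0.0
t 9.05 at [0.5379 0.0133 0.2503] turn [ -0.07  -0.   -34.56] shift mm [-154.7  320.9   90.3] F [ 0.3 -0.2 -0.9] w 0.0299 0.0
```

View pics/l3.png

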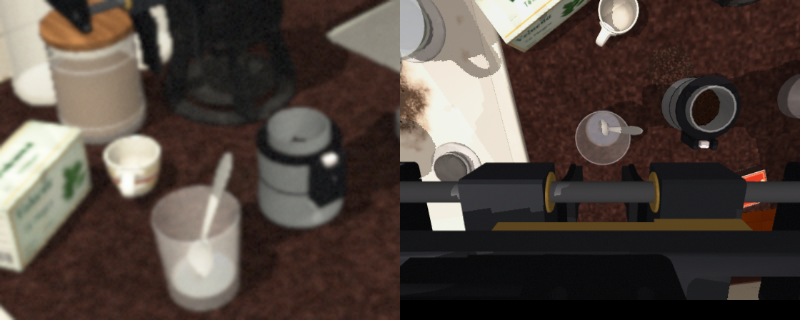

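The spoon stands in the tumbler, leaning on the rim towards the grinder, and nothing else has moved. Next is the lid.

```bash

python3 -m handwheel '[0,0,0,0,0,-6.7, 0,0,0,0,0,-6.7, 0,0,0,0,0,-6.7, 0,0,0,0,0,-6.7, 0,0,0,0,0,-6.7]' 0.087
python3 -m handwheel '[-0.0149,0.0323,0,0,0,0, -0.0149,0.0323,0,0,0,0, -0.0149,0.0323,0,0,0,0, -0.0149,0.0323,0,0,0,0, -0.0149,0.0323,0,0,0,0]'
python3 -m handwheel '[-0.0149,0.0323,0,0,0,0, -0.0149,0.0323,0,0,0,0, -0.0149,0.0323,0,0,0,0, -0.0149,0.0323,0,0,0,0, -0.0149,0.0323,0,0,0,0]'
python3 -m handwheel '[0,0,0.01,0,0,0, 0,0,0.01,0,0,0, 0,0,0.01,0,0,0, 0,0,0,0,0,0, 0,0,0,0,0,0]'
python3 - <<'E'
from look import *
s=arm.observe(); b=camera("wrist"); cv2.imwrite("pics/l4.png",cv2.resize(b,(800,600))[:,:,::-1])
print(s["tool_pos"],s["joints"])
a=np.radians(25); lx=np.array([np.cos(a),np.sin(a),0]);L=np.array([.5395,-.343,0])
for n,X in [("cap",L+[0,0,.064]),("eartip",L-.057*lx+[0,0,.0035])]: print(n,wproj(X,s)/.7)
np.save("s4.npy",np.r_[s["tool_pos"],s["ee_rot"]])
go([.5395,-.343,.16])
E
```

```text
t: 9.47
tool_pos: [0.537, 0.0133, 0.2485]
ee_rot: [-3.063, -0.687, 0.005]
ft_force: [-0.4, 0.2, -0.5]
width: 0.0554
finger_force: 0.0
t: 9.88
tool_pos: [0.5374, -0.1659, 0.2483]
ee_rot: [-3.064, -0.678, 0.004]
ft_force: [0.5, 0.5, 0.4]
width: 0.0842
finger_force: 0.0
t: 10.3
tool_pos: [0.5381, -0.3436, 0.2477]
ee_rot: [-3.063, -0.678, 0.004]
ft_force: [1.6, -0.3, -0.0]
width: 0.0872
finger_force: 0.0
t: 10.72
tool_pos: [0.5392, -0.34, 0.2188]
ee_rot: [-3.063, -0.682, 0.002]
ft_force: [1.1, 0.4, 1.2]
width: 0.0871
finger_force: 0.0
[ 0.5392 -0.34    0.2188] [ 0.8102  0.3205 -0.3635  1.4769  0.1123  1.3683 -0.692 ]
cap [410.2161 274.0683]
eartip [409.2526 322.4867]
t 10.77 at [ 0.5397 -0.3405  0.22  ] turn [0. 0. 0.] shift mm [-1.2  2.3 60. ] F [ 0.1  0.9 -0.1] w 0.0872 0.0
```

View pics/l4.png

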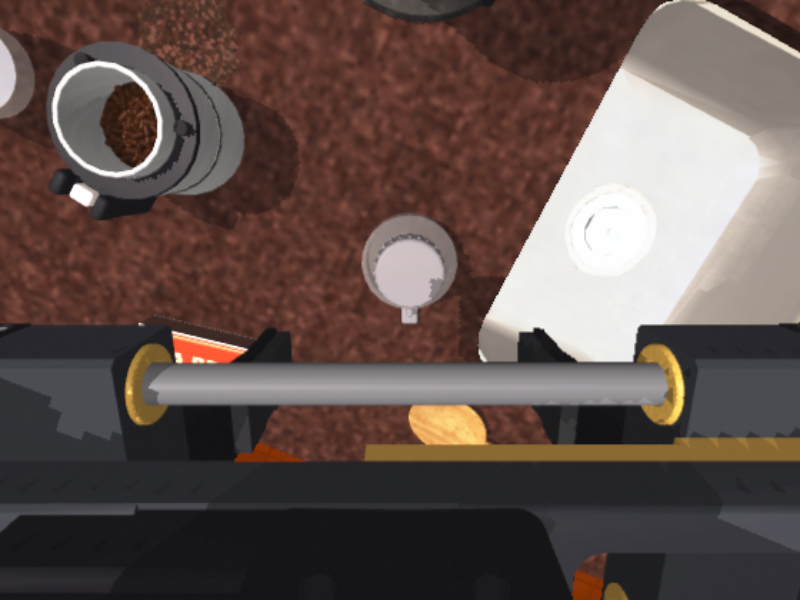

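The lid is right where predicted: cap at (410,273), ear tip at (410,321). The grinder rim is at (108,118) and the switch at (84,194). I'll go down and grip the cap.

```bash
python3 - <<'E'
from look import *
q=np.load("s4.npy");s=dict(tool_pos=q[:3],ee_rot=q[3:])
r=wray(np.array((107.5,118))*.7,.104,s);w=wray(np.array((84,194))*.7,.095,s);print(r,w,np.degrees(np.arctan2(*(r-w)[1::-1])))
print("cap",wray(np.array((410,273))*.7,.064,s))
E
python3 -m handwheel '[-0.0002,0.0005,0.018,0,0,0, -0.0002,0.0005,0.018,0,0,0, -0.0002,0.0005,0.018,0,0,0, -0.0002,0.0005,0.018,0,0,0, -0.0002,0.0005,0.018,0,0,0]'
python3 -m handwheel '[0,0,0.018,0,0,0, 0,0,0.018,0,0,0, 0,0,0.018,0,0,0, 0,0,0.018,0,0,0, 0,0,0.017,0,0,0]'
python3 -m handwheel '[0,0,0,0,0,0, 0,0,0,0,0,0, 0,0,0,0,0,0, 0,0,0,0,0,0, 0,0,0,0,0,0]' 0.045 10
python3 -m handwheel '[0,0,0,0,0,0, 0,0,0,0,0,0, 0,0,0,0,0,0, 0,0,0,0,0,0, 0,0,0,0,0,0]' 0.03 45
python3 -c "
from look import *
go([.55,-.35,.04])"
```

```text
[ 0.5563 -0.1401  0.104 ] [ 0.505  -0.1336  0.095 ] -7.259171335286599
cap [ 0.5401 -0.3425  0.064 ]
t: 11.18
tool_pos: [0.5404, -0.3442, 0.1308]
ee_rot: [3.067, 0.681, 0.003]
ft_force: [-0.9, -0.3, -0.5]
width: 0.087
finger_force: 0.0
t: 11.6
tool_pos: [0.5404, -0.3441, 0.0415]
ee_rot: [-3.067, -0.681, -0.003]
ft_force: [0.2, -0.4, 0.3]
width: 0.0873
finger_force: 0.0
t: 12.02
tool_pos: [0.5406, -0.3453, 0.043]
ee_rot: [3.067, 0.678, 0.004]
ft_force: [1.5, -0.1, 0.5]
width: 0.0616
finger_force: 0.0
t: 12.43
tool_pos: [0.54, -0.3449, 0.0423]
ee_rot: [-3.067, -0.678, -0.002]
ft_force: [-1.5, 0.8, 5.7]
width: 0.051
finger_force: 45.0
t 12.43 at [ 0.54   -0.3449  0.0423] turn [0. 0. 0.] shift mm [6.9 8.9 2.4] F [-1.5  0.8  5.7] w 0.051 45.0
```

```bash

python3 -m handwheel '[0,0,-0.005,0,0,0, 0,0,-0.015,0,0,0, 0,0,-0.03,0,0,0, 0,0,-0.03,0,0,0, 0,0,-0.03,0,0,0]'
python3 -m handwheel '[0,0,-0.03,0,0,6.6, 0,0,-0.01,0,0,6.6, 0,0,0,0,0,6.6, 0,0,0,0,0,6.6, 0,0,0,0,0,6.6]'
python3 - <<'E'
from look import *
a=np.radians(-8); gx=np.array([np.cos(a),np.sin(a),0]); gy=np.array([-gx[1],gx[0],0])
go(np.array([.5558,-.141,.185])-.001*gx,frame(-gy,[0,0,-1]))
s=arm.observe(); b=camera("wrist"); cv2.imwrite("pics/l5.png",cv2.resize(b,(800,600))[:,:,::-1])
R=Ro.from_rotvec(s["ee_rot"]).as_matrix(); L=s["tool_pos"]+R@[0,0,.042]
for n,X in [("cap",L+[0,0,.064]),("eartip",L-.057*R[:,0]+[0,0,.0035]),("rimskirt",L+.039*R[:,0])]: print(n,wproj(X,s)/.7)
E
```

```text
t: 12.85
tool_pos: [0.5388, -0.3447, 0.1518]
ee_rot: [-3.065, -0.678, 0.001]
ft_force: [0.0, -0.2, -0.6]
width: 0.0506
finger_force: 45.0
t: 13.27
tool_pos: [0.5393, -0.3451, 0.1914]
ee_rot: [-3.132, 0.23, -0.0]
ft_force: [-0.7, 0.2, -1.6]
width: 0.0508
finger_force: 45.0
t 13.27 at [ 0.5393 -0.3451  0.1914] turn [-0.07 -0.   -0.39] shift mm [ -13.  -204.4    6.4] F [-0.7  0.2 -1.6] w 0.0508 45.0
cap [407.9957 380.8322]
eartip [406.8662 431.577 ]
rimskirt [407.3202 239.8036]
```

View pics/l5.png

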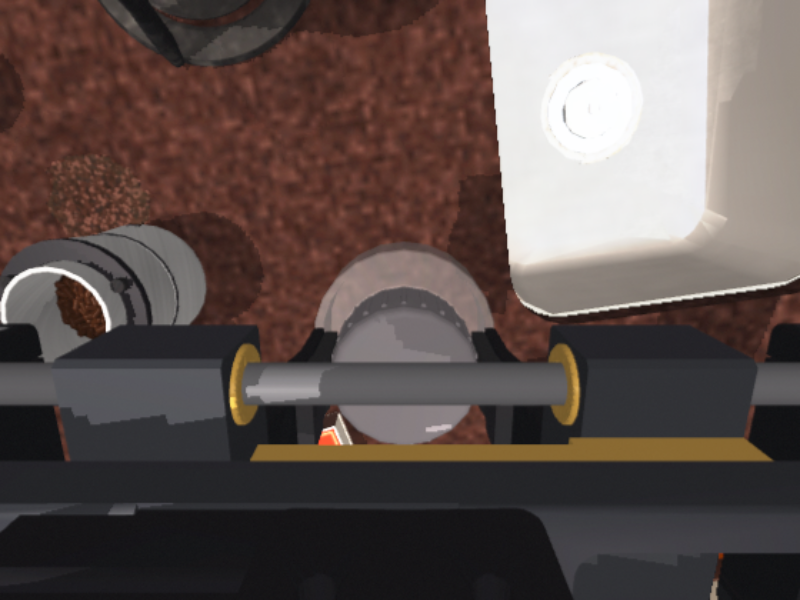

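The lid is held square, with its cap centre under the TCP within about 1 mm: skirt far edge at (405,243), cap near edge at (404,443).

```bash

python3 -m handwheel '[-0.0012,-0.0204,0,0,0,0, -0.0012,-0.0204,0,0,0,0, -0.0012,-0.0204,0,0,0,0, -0.0012,-0.0204,0,0,0,0, -0.0012,-0.0204,0,0,0,0]'
python3 -m handwheel '[-0.0012,-0.0204,0,0,0,0, -0.0012,-0.0204,0,0,0,0, -0.0012,-0.0204,0,0,0,0, -0.0012,-0.0204,0,0,0,0, -0.0012,-0.0204,0,0,0,0]'
python3 -m handwheel '[0,0,0.01,0,0,0, 0,0,0.01,0,0,0, 0,0,0.01,0,0,0, 0,0,0.007,0,0,0, 0,0,0,0,0,0]'
python3 -m handwheel '[0,0,0,0,0,0, 0,0,0,0,0,0, 0,0,0,0,0,0, 0,0,0,0,0,0, 0,0,0,0,0,0]'
python3 - <<'E'
from look import *
a=np.radians(-8); gx=np.array([np.cos(a),np.sin(a),0]); gy=np.array([-gx[1],gx[0],0])
go(np.array([.5558,-.141,.132]),frame(-gy,[0,0,-1]))
a=camera("scene")[170:290,230:350]; b=camera("side")[170:290,215:335]
cv2.imwrite("pics/l6.png",cv2.resize(np.hstack([a,b])[:,:,::-1],(800,400),interpolation=cv2.INTER_CUBIC))
s=arm.observe();L=s["tool_pos"]-[0,0,.0415]
k=400/120
for c,o in [("scene",(230,170)),("side",(215,170))]:
    print(c,[((proj(c,X)-o)*k).round(0) for X in (L-.057*gx+[0,0,.007],L-.052*gx,[*(np.array([.5558,-.141])-.052*gx[:2]),.095],[.5558,-.141,.104])])
E
```

```text
t: 13.73
tool_pos: [0.5475, -0.2422, 0.191]
ee_rot: [-3.133, 0.216, 0.001]
ft_force: [0.6, 0.7, -1.3]
width: 0.0508
finger_force: 45.0
t: 14.15
tool_pos: [0.5559, -0.1404, 0.1913]
ee_rot: [-3.133, 0.216, 0.0]
ft_force: [0.3, -0.9, 0.1]
width: 0.0512
finger_force: 45.0
t: 14.57
tool_pos: [0.5543, -0.1425, 0.1518]
ee_rot: [-3.132, 0.223, 0.007]
ft_force: [0.9, -0.2, -0.8]
width: 0.0511
finger_force: 45.0
t: 14.98
tool_pos: [0.5565, -0.1414, 0.1551]
ee_rot: [-3.133, 0.221, -0.002]
ft_force: [1.0, 0.3, -1.1]
width: 0.0511
finger_force: 45.0
t 14.98 at [ 0.5565 -0.1414  0.1551] turn [-0.07 -0.06 -0.06] shift mm [-0.8 -0.3 23.1] F [ 1.   0.3 -1.1] w 0.0511 45.0
scene [array([219., 191.]), array([214., 197.]), array([214., 223.]), array([162., 172.])]
side [array([124., 154.]), array([132., 162.]), array([132., 181.]), array([206., 170.])]
```

View pics/l6.png

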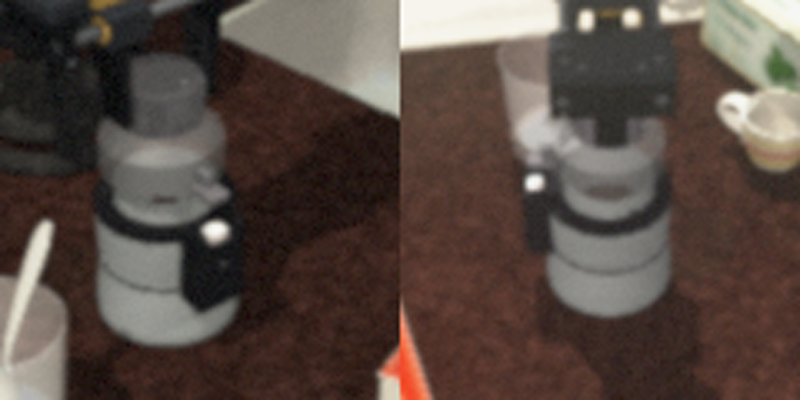

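The ear hangs over the switch: side view has the ear near (540,155) and the switch at (535,183); scene view has the ear near (212,190) and the switch at (214,231). I'll lower it while watching the force.

```bash

python3 -m handwheel '[-0.0004,0,0.003,0,0,0, -0.0002,0,0.003,0,0,0, 0,0,0.003,0,0,0, 0,0,0.003,0,0,0, 0,0,0.001,0,0,0]'
python3 -m handwheel '[0,0,0.001,0,0,0, 0,0,0.001,0,0,0, 0,0,0.001,0,0,0, 0,0,0,0,0,0, 0,0,0,0,0,0]'
python3 -c "
from look import *
go([.5558,-.141,.132]); s=arm.observe(); print(s['wrist_torque'])"
```

```text
t: 15.5
tool_pos: [0.5552, -0.1411, 0.1408]
ee_rot: [-3.132, 0.22, 0.001]
ft_force: [-0.5, -0.5, -1.2]
width: 0.0507
finger_force: 45.0
t: 15.92
tool_pos: [0.5557, -0.1412, 0.1387]
ee_rot: [-3.132, 0.221, -0.001]
ft_force: [0.0, 0.1, -0.7]
width: 0.0509
finger_force: 45.0
t 15.92 at [ 0.5557 -0.1412  0.1387] turn [0. 0. 0.] shift mm [ 0.1 -0.2  6.7] F [ 0.   0.1 -0.7] w 0.0509 45.0
[0.0492 0.0125 0.0286]
```

```bash

for i in 1; do python3 -m handwheel '[0,0,0.001,0,0,0, 0,0,0.001,0,0,0, 0,0,0.0005,0,0,0, 0,0,0,0,0,0, 0,0,0,0,0,0]'; done
python3 -m handwheel '[0,0,0.0005,0,0,0, 0,0,0.0005,0,0,0, 0,0,0,0,0,0, 0,0,0,0,0,0, 0,0,0,0,0,0]'
python3 -m handwheel '[0,0,0.0005,0,0,0, 0,0,0.0005,0,0,0, 0,0,0,0,0,0, 0,0,0,0,0,0, 0,0,0,0,0,0]'
python3 -c "
from look import *
s=arm.observe(); print(s['wrist_torque'])"
```

```text
t: 16.33
tool_pos: [0.5559, -0.1412, 0.1368]
ee_rot: [-3.133, 0.221, -0.002]
ft_force: [-1.1, -0.0, 4.9]
width: 0.0511
finger_force: 45.0
t: 16.75
tool_pos: [0.5559, -0.1412, 0.1357]
ee_rot: [-3.133, 0.221, -0.002]
ft_force: [-1.5, 0.8, 5.9]
width: 0.051
finger_force: 45.0
t: 17.17
tool_pos: [0.556, -0.1412, 0.1349]
ee_rot: [-3.133, 0.221, -0.002]
ft_force: [-2.2, 0.1, 6.8]
width: 0.0512
finger_force: 45.0
[0.1486 0.4877 0.0082]
```

```bash

python3 -m handwheel '[0,0,0.0005,0,0,0, 0,0,0.0005,0,0,0, 0,0,0,0,0,0, 0,0,0,0,0,0, 0,0,0,0,0,0]'
python3 -m handwheel '[0,0,0.0005,0,0,0, 0,0,0.0005,0,0,0, 0,0,0,0,0,0, 0,0,0,0,0,0, 0,0,0,0,0,0]'
python3 -m handwheel '[0,0,0.0003,0,0,0, 0,0,0.0002,0,0,0, 0,0,0,0,0,0, 0,0,0,0,0,0, 0,0,0,0,0,0]'
python3 -c "
from look import *
s=arm.observe(); print(s['wrist_torque'])"
```

```text
t: 17.58
tool_pos: [0.556, -0.1412, 0.1342]
ee_rot: [-3.133, 0.221, -0.002]
ft_force: [-2.2, 0.3, 8.0]
width: 0.0506
finger_force: 45.0
t: 18.0
tool_pos: [0.5561, -0.1413, 0.1334]
ee_rot: [-3.133, 0.221, -0.002]
ft_force: [-4.2, 0.5, 9.0]
width: 0.0512
finger_force: 45.0
t: 18.42
tool_pos: [0.5561, -0.1412, 0.133]
ee_rot: [-3.133, 0.221, -0.002]
ft_force: [-3.2, 0.7, 9.3]
width: 0.0509
finger_force: 45.0
[0.1765 0.6633 0.0377]
```

```bash

python3 -m handwheel '[-0.0005,0,0,0,0,0, -0.0005,0,0,0,0,0, 0,0,0,0,0,0, 0,0,0,0,0,0, 0,0,0,0,0,0]'
python3 -m handwheel '[0,0,0.0003,0,0,0, 0,0,0.0002,0,0,0, 0,0,0,0,0,0, 0,0,0,0,0,0, 0,0,0,0,0,0]'
python3 -m handwheel '[0,0,0.0003,0,0,0, 0,0,0.0002,0,0,0, 0,0,0,0,0,0, 0,0,0,0,0,0, 0,0,0,0,0,0]'

```

```text
t: 18.83
tool_pos: [0.5557, -0.1412, 0.1333]
ee_rot: [-3.133, 0.221, -0.005]
ft_force: [-1.2, 0.2, 9.4]
width: 0.051
finger_force: 45.0
t: 19.25
tool_pos: [0.5557, -0.1412, 0.1328]
ee_rot: [-3.133, 0.221, -0.005]
ft_force: [-2.3, -0.5, 9.2]
width: 0.0511
finger_force: 45.0
t: 19.67
tool_pos: [0.5558, -0.1412, 0.1325]
ee_rot: [-3.133, 0.221, -0.005]
ft_force: [-2.3, 0.7, 10.9]
width: 0.0506
finger_force: 45.0
```

```bash

python3 -m handwheel '[-0.0005,0,0,0,0,0, 0,0,0.0003,0,0,0, 0,0,0,0,0,0, 0,0,0,0,0,0, 0,0,0,0,0,0]'
python3 -m handwheel '[0,0,0.0004,0,0,0, 0,0,0,0,0,0, 0,0,0,0,0,0, 0,0,0,0,0,0, 0,0,0,0,0,0]'
python3 -m handwheel '[0,0,0.0004,0,0,0, 0,0,0,0,0,0, 0,0,0,0,0,0, 0,0,0,0,0,0, 0,0,0,0,0,0]'

```

```text
t: 20.08
tool_pos: [0.5557, -0.1412, 0.1324]
ee_rot: [-3.133, 0.221, -0.006]
ft_force: [-2.0, 0.4, 10.5]
width: 0.0507
finger_force: 45.0
t: 20.5
tool_pos: [0.5558, -0.1412, 0.1323]
ee_rot: [-3.133, 0.221, -0.007]
ft_force: [-1.2, 0.5, 11.1]
width: 0.0505
finger_force: 45.0
t: 20.92
tool_pos: [0.5558, -0.1412, 0.1323]
ee_rot: [-3.133, 0.221, -0.007]
ft_force: [-2.7, -0.1, 14.8]
width: 0.0513
finger_force: 45.0
```

Height has stopped changing at 0.1323 and the force is now rising steeply, so the lid is home. I'll hold.

```bash
for i in 1 2 3; do python3 -m handwheel '[0,0,0,0,0,0, 0,0,0,0,0,0, 0,0,0,0,0,0, 0,0,0,0,0,0, 0,0,0,0,0,0]' | grep -E "tool_pos|ft_f|^t"; done
python3 - <<'E'
from look import *
z=[]
for _ in range(6): camera("scene"); z.append(arm.observe()["ft_force"])
print(np.mean(z,0))
E
```

```text
t: 21.33
tool_pos: [0.5559, -0.1412, 0.1323]
ft_force: [-1.9, -0.3, 14.3]
t: 21.75
tool_pos: [0.5558, -0.1412, 0.1323]
ft_force: [-2.8, -0.2, 13.7]
t: 22.17
tool_pos: [0.5558, -0.1412, 0.1323]
ft_force: [-2.7, 0.6, 13.3]
[-2.2538  0.7957 13.4048]
```

```bash
python3 -m handwheel '[0,0,0.0001,0,0,0, 0,0,0,0,0,0, 0,0,0,0,0,0, 0,0,0,0,0,0, 0,0,0,0,0,0]' | grep ft_f
for i in 1 2 3 4 5 6 7 8; do python3 -m handwheel '[0,0,0,0,0,0, 0,0,0,0,0,0, 0,0,0,0,0,0, 0,0,0,0,0,0, 0,0,0,0,0,0]' | grep -E "tool_pos|ft_f"; done
python3 - <<'E'
from look import *
a=camera("scene")[150:320,100:350]; b=camera("side")[150:320,180:380]
cv2.imwrite("pics/l7.png",np.hstack([cv2.resize(a,(440,300)),cv2.resize(b,(353,300))])[:,:,::-1])
E
python3 -c "
import cv2;i=cv2.imread('pics/l7.png');cv2.imwrite('pics/l7.png',cv2.resize(i,(800,302)))"
```

```text
ft_force: [-2.9, 0.5, 14.3]
tool_pos: [0.5558, -0.1412, 0.1323]
ft_force: [-2.4, 0.5, 13.9]
tool_pos: [0.5558, -0.1412, 0.1323]
ft_force: [-3.2, -0.3, 13.7]
tool_pos: [0.5559, -0.1412, 0.1323]
ft_force: [-2.9, 0.8, 14.0]
tool_pos: [0.5558, -0.1412, 0.1323]
ft_force: [-2.8, -0.3, 14.1]
tool_pos: [0.5558, -0.1412, 0.1323]
ft_force: [-2.9, 0.2, 14.3]
tool_pos: [0.5558, -0.1412, 0.1323]
ft_force: [-2.8, 0.7, 14.5]
tool_pos: [0.5558, -0.1412, 0.1323]
ft_force: [-2.4, 0.5, 13.9]
tool_pos: [0.5558, -0.1412, 0.1323]
ft_force: [-2.9, 1.7, 15.0]
```

View pics/l7.png

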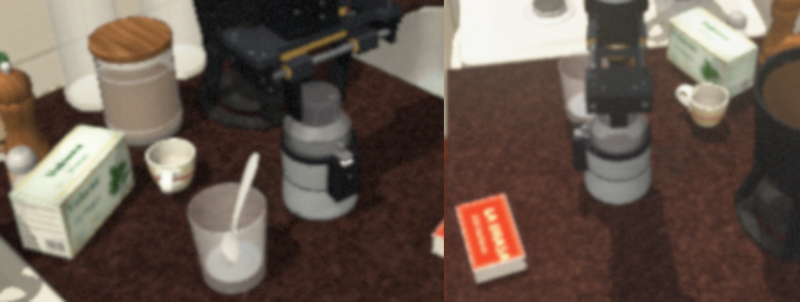

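The lid sits level on the ledge with its ear over the switch at (343,160). The spoon stands in the tumbler, and the cup, tea box and matchbox have not moved. The push has held at about 14–15 N for more than 3 s.

```bash
python3 -c "
from station import arm
print(arm.job_done())"
```

```text
the job is handed in; nothing more can be done
None
```

I handed the job in with the arm still pressing the lid home at about 14–15 N, held for over three seconds; the ear is on the switch, the spoon stands in the upright tumbler, and the cup, tea box and matchbox look unmoved in the last pictures.

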